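# Release the transport lock of the tube shaker

### The job

The tube shaker is about to be used: take off its transport lock. Of the three slides on its front deck, draw the one with the wide crossbar grip (its bolt sits in the keeper) towards the front edge of the shaker, all the way to its end stop, then let go of it. Leave the two slides with round caps where they are.

Things in the scene. Friction and masses are not known exactly. Their poses are not given: they have to be found in the camera images.
- lock_slide (a joint): travel of the transport lock, in m: 0 = fully locked (grip at the rear, bolt in the keeper), 0.060 = front end stop (released); grows as the grip moves to the shaker's front edge. Starts at 0 to 0.015. About 2.5 N of friction, no spring. The slides run on steel plates on a white deck 190 x 280 mm, 60 mm high, front edge 65 mm before the released grip; tubes behind rise to 123 mm.
- lock_grip (a point): top centre of the lock's grip: black crossbar, 16 mm along x, 50 mm along y, 28 mm high, top 108 mm above the table, 42 mm above its plate. A bolt (its top 13 mm above the plate) runs from its rear into a keeper (top 21 mm above the plate) 28 mm behind the grip when locked. x points to the shaker's rear (platform with tubes), z up; it travels along -x. The fixed shaker is turned up to 0.35 rad.
- speed_cap (a point): top centre of a round black cap, 26 mm in diameter, top 92 mm above the table and 26 mm above its plate, on one of the two other slides (60 mm travel, parallel to the lock, axes the same). The three slides are 85 mm apart; the lock may be the left, middle or right one. To be left alone.
- timer_cap (a point): the same round cap on the other of the two round-capped slides; to be left alone

How it is judged:
By the outcome, as a careful person would: the job done as asked, in the order asked, and still so for the second after the job is handed in, with the robot touching nothing.
It also fails if it takes over 26 s, if anything falls off the work surface, if the arm or the gripper's body presses on something with over 40 N, if the wrist force passes 120 N, or if a joint passes its speed limit or range.

### The arm

A 6-joint arm with a two-finger parallel gripper is mounted at the origin on the work surface. World frame = base frame: x ahead of the robot, y to its left, z up, the work surface at z = 0. Lengths are in m, angles in rad, forces in N, time in s.
With the tool pointing down it reaches from about 0.3 to 0.875 m from the base axis. Payload 4.2 kg.
Tool frame: the origin (TCP) lies on the centre line of the jaws, within the pads' length; the fingertips stand 17 mm ahead of it and the grasp point (between the pads) lies 2 mm behind it; y points along the fingers, x is the direction in which the jaws open and shut, and the axes are right-handed (so a half turn about y gives the same grasp; the last joint's range is limited). The gripper opens to 85 mm and grips with 20 to 120 N. Pads are 22 mm wide; open, the fingers measure 114 mm over their backs; the gripper's body (76 mm by 85 mm) begins 54 mm behind the grasp point. The pads swing forward as they close: fully open they stand 13 mm farther back than shut.
Start: joints at [1.252, 0.32, 1.565, -0, 1.257, -0.02], TCP at [0.169, 0.55, 0.248] pointing down, gripper open.
Joint ranges: [-3.11, 3.11], [-0.84, 2.01], [0.21, 2.61], [-1.34, 4.49], [0.05, 2.63], [-2.56, 2.56]. Speed limits (rad/s): [2.57, 2.57, 3.14, 3.14, 3.14, 3.14].

### API

Orientations are given as [roll, pitch, yaw] about the fixed x, y, z axes, in that order (R = Rz(yaw) Ry(pitch) Rx(roll)).
In Python, from workcell import monitor, viewer, order gives the robot as it stands. The module is installed in compiled form; this text tells all that it offers.
- The arm moves only by the tool apply_moves, never from a script. Its argument "series" is a list of rows, each a list of 7 numbers: the shift along the world's x, y, z in m, then the turn, a rotation vector about the world's x, y, z in rad, then the finger opening in m, from 0 to 0.0854. In form: [[tx, ty, tz, wx, wy, wz, claw], ...]. A call has 1 to 5 rows; each row is the pose to reach, as a shift and turn from the pose commanded when the call began; what a row does not reach only later rows make up. A row lasts 1/12 s, in which the tool goes at most 41.7 mm and 7.16 degrees, less where a joint would pass 70% of its speed; a pose out of reach is approached as far as the arm can. A call with a gripper value outside its range is refused whole. The fingers move at their own pace and stop on an object; "force" is the grip in N (left out, the last holds). Time passes only in rows, so rows that repeat a pose let the fingers close. It gives the time, the measured TCP pose, the force and the opening at its end, in the units of the state.
- monitor.observe(): the state, without advancing time (a new reading comes with each control period).
- viewer.capture(name): name is "scene" or "top"; returns the picture (400x640x3 uint8, blue, green, red); there is no depth.
- viewer.get_calibration(name): a dict with "intrinsics" (3x3 intrinsics, pixels), "view" (4x4, takes a point from world to camera coordinates). Camera axes: x right, y down, z forward; pixel columns grow to the right and rows downward; lengths in m; the calibration is good to about 2 mm. A picture is of the moment at which its call begins. get_calibration takes no time and is no camera call.
- order.finish_job(): hands the job in, once; it reports no verdict.
The state is a dict: "time_s": time; "joints": joint angles; "joint_velocities": joint speeds; "tau": joint torques, N m; "eef_pos": TCP position; "orientation": TCP orientation; "wrist_force": force on the tool from outside, world axes, zero at the start; "torque": the same for the moment, N m; "finger_gap": opening from 0.0 (shut) to 1.0 (fully open).
Only numpy, scipy, OpenCV 4.12 (cv2) and the standard library are available. Lean on these libraries where they do the work, as an engineer would, in place of code of your own. Each camera call takes 0.05 s, during which the arm holds its last target.

## Working session

There is one attempt and no reset: what is moved stays moved. The work goes in short steps, Python scripts to look and compute and a tool call to move; the robot and the scene stay as the last step left them, time stands still between calls to the robot, and variables do not carry over. Pictures are saved under pics/ and viewed, and the job is handed in when it is done.

Besides the shell and the picture viewer there is one more tool, called after "Emit:" by a JSON object that holds its "op" and its "data". apply_moves: Moves the arm, as the interface text tells. Its arguments: {"type":"object","properties":{"series":{"type":"array","items":{"type":"array","items":{"type":"number"}}},"force":{"type":"number"}},"required":["series"]}

```bash
mkdir -p pics; python3 - <<'E'
from workcell import monitor, viewer
import cv2
s=monitor.observe(); print(s)
for n in("scene","top"):
    cv2.imwrite(f"pics/{n}0.png",viewer.capture(n)); c=viewer.get_calibration(n); print(n,c)
E
```

```text
{'time_s': 0.0, 'joints': array([ 1.25197913e+00,  3.20330161e-01,  1.56567899e+00, -5.21875287e-05,
        1.25740990e+00, -2.00064840e-02]), 'joint_velocities': array([ 9.13217013e-04, -2.11673584e-03, -2.94044838e-04,  2.89474893e-05,
       -1.95365880e-03, -4.07156947e-04]), 'tau': array([ 6.56134071e-04, -4.15523887e+01, -2.34160852e+01,  1.88511922e-04,
        8.32000718e-03,  6.84171440e-06]), 'eef_pos': array([0.16914756, 0.54908994, 0.24746028]), 'orientation': array([-1.5708094 ,  0.00182702,  1.27200174]), 'wrist_force': array([-0.10243232,  0.50424187, -0.12307801]), 'torque': array([0.01093348, 0.03094478, 0.02498317]), 'finger_gap': 1.0048003494557327}
scene {'intrinsics': array([[424.41577062,   0.        , 318.56216135],
       [  0.        , 424.41577062, 195.01973761],
       [  0.        ,   0.        ,   1.        ]]), 'view': array([[-0.87832275,  0.47791166, -0.01223067,  0.4889268 ],
       [ 0.35127765,  0.6278145 , -0.69458834, -0.14209586],
       [-0.32427327, -0.61436911, -0.71930344,  0.97154731],
       [ 0.        ,  0.        ,  0.        ,  1.        ]])}
top {'intrinsics': array([[450.49484682,   0.        , 321.61131924],
       [  0.        , 450.49484682, 200.99723894],
       [  0.        ,   0.        ,   1.        ]]), 'view': array([[-1.27328617e-03, -9.99942129e-01,  1.06825915e-02,
         2.62568035e-02],
       [-9.91192016e-01, -1.52659907e-04, -1.32432487e-01,
         5.77212921e-01],
       [ 1.32426454e-01, -1.07571239e-02, -9.91134460e-01,
         7.15233799e-01],
       [ 0.00000000e+00,  0.00000000e+00,  0.00000000e+00,
         1.00000000e+00]])}
```

View pics/scene0.png

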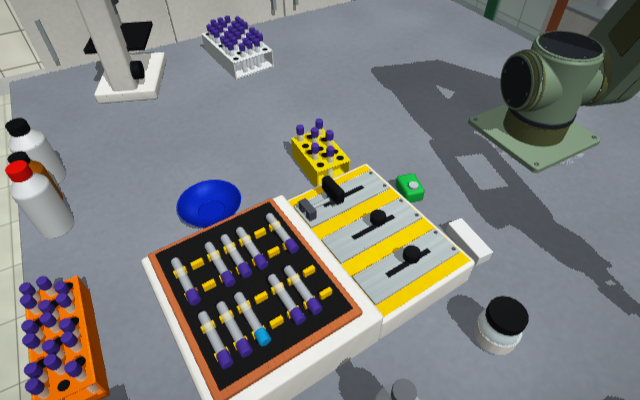

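View pics/top0.png

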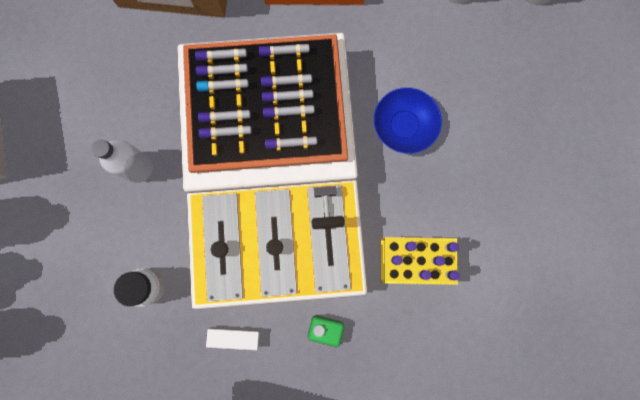

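The lock is the right-hand slide in the top view: crossbar near (328,222), keeper near (326,190). The round caps are at (220,249) and (275,247). Next I'll measure the positions.

```bash
cat > h.py <<'E'
from workcell import monitor, viewer
import cv2, numpy as np
def ray(n,px,z):
    c=viewer.get_calibration(n);K=c["intrinsics"];V=c["view"];R=V[:3,:3];t=V[:3,3]
    o=-R.T@t; d=R.T@np.linalg.solve(K,np.array([px[0],px[1],1.])); return o+d*(z-o[2])/d[2]
def proj(n,p):
    c=viewer.get_calibration(n);q=c["view"]@np.r_[p,1];u=c["intrinsics"]@q[:3];return u[:2]/u[2]
E
python3 - <<'E'
from h import *
im=cv2.imread("pics/top0.png")
m=(im.max(2)<50).astype(np.uint8); 
n,l,st,ce=cv2.connectedComponentsWithStats(m[180:300,185:370])
for i in range(1,n):
    if st[i,4]>20: print(st[i]+[185,180,0,0,0],ce[i]+[185,180])
# yellow deck
hsv=cv2.cvtColor(im,cv2.COLOR_BGR2HSV)
deck=im[180:310,180:370]
cv2.imwrite("pics/top0z.png",cv2.resize(deck,None,fx=4,fy=4,interpolation=cv2.INTER_CUBIC))
s=cv2.imread("pics/scene0.png")[150:310,270:480]
cv2.imwrite("pics/scene0z.png",cv2.resize(s,None,fx=3.6,fy=3.6,interpolation=cv2.INTER_CUBIC))
E
```

```text
(no output)
```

View pics/top0z.png

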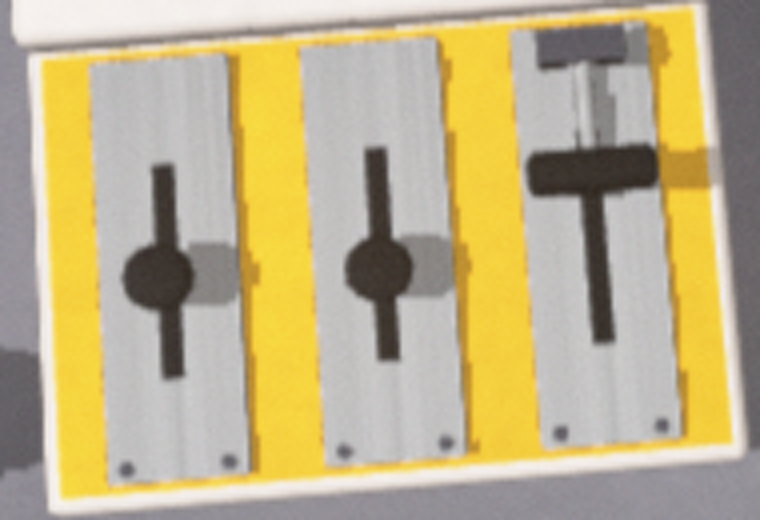

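View pics/scene0z.png

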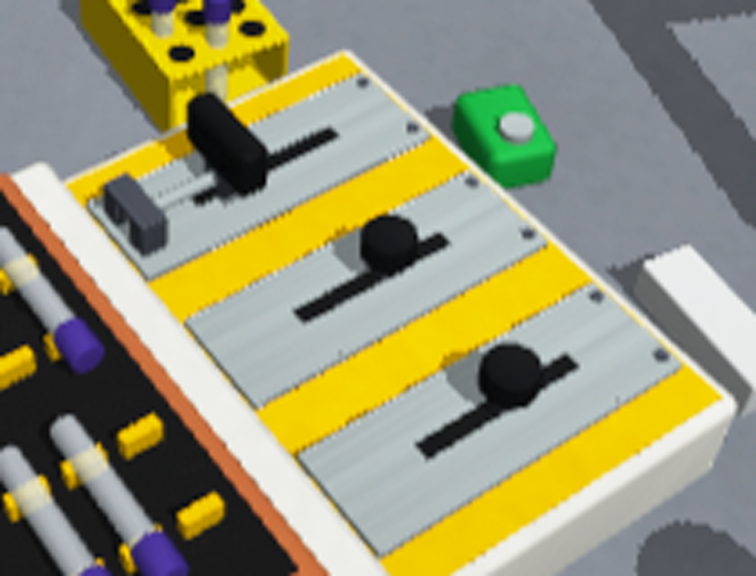

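```bash
cat >> h.py <<'E'
def meas(im):
    m=(im.max(2)<75).astype(np.uint8); m[:180]=0;m[302:]=0;m[:,:195]=0;m[:,360:]=0
    m2=cv2.morphologyEx(m,cv2.MORPH_OPEN,np.ones((5,5),np.uint8))
    out=[]
    n,l,st,ce=cv2.connectedComponentsWithStats(m2)
    for i in range(1,n):
        if st[i,4]>60:
            r=cv2.minAreaRect(np.argwhere(l==i)[:,::-1].astype(np.float32))
            out.append((st[i],ce[i],r)); print(st[i],ce[i],r)
    return out
E
python3 - <<'E'
from h import *
im=cv2.imread("pics/top0.png")
meas(im)
f=lambda X,Y:(180+X/4-.375,180+Y/4-.375)
g=lambda X,Y,z:ray("top",f(X,Y),z)
c=viewer.get_calibration("top");V=c["view"];print("cam",-V[:3,:3].T@V[:3,3])
def ang(a,b,o=0): d=b-a; return np.arctan2(d[1],d[0])+o
print("front deck edge yaw(from y)",ang(g(745,455,.06),g(52,510,.06),-np.pi/2))
print("screws",ang(g(661,425,.066),g(126,470,.066),-np.pi/2))
for a,b in[((603,342),(590,190)),((388,360),(375,148)),((175,378),(163,165)),((542,447),(513,30)),((468,453),(440,40))]:
    print("slot yaw",ang(g(*a,.066),g(*b,.066)),g(*a,.066),g(*b,.066))
print("grip",g(527,172,.108),g(660,166,.108),g(593,170,.108),g(593,148,.108),g(593,195,.108))
print("caps",g(158,276,.092),g(379,268,.092), "front edge mid",g(745,455,.06))
f2=lambda X,Y:(270+X/3.6-.36,150+Y/3.6-.36)
print("scene grip ends",ray("scene",f2(205,100),.108),ray("scene",f2(253,163),.108))
E
```

```text
[313 217  31  12 313] [328.10543131 222.26517572] ((328.0, 222.5), (11.0, 30.0), 90.0)
[212 241  16  17 210] [219.62857143 248.96190476] ((219.5, 249.0), (16.0, 15.0), 90.0)
[268 240  14  15 178] [274.6011236  246.88202247] ((274.5, 247.0), (14.0, 13.0), 90.0)
cam [0.4774464  0.03403726 0.78505412]
front deck edge yaw(from y) 0.0756034108954764
screws 0.08065125154995667
slot yaw 0.08236138892429881 [0.4712554  0.01250991 0.066     ] [0.53139163 0.01747404 0.066     ]
slot yaw 0.0737526551432903 [0.46434684 0.09730305 0.066     ] [0.54826327 0.10350336 0.066     ]
slot yaw 0.08425615960051903 [0.45747241 0.18087767 0.066     ] [0.54146543 0.1879714  0.066     ]
slot yaw 0.07127501390995736 [0.43053386 0.03658724 0.066     ] [0.59614082 0.04841091 0.066     ]
slot yaw 0.07491089708829035 [0.42828179 0.06556856 0.066     ] [0.59203711 0.07785862 0.066     ]
grip [0.53503798 0.04215092 0.108     ] [ 0.53728752 -0.00798288  0.108     ] [0.53578433 0.01728909 0.108     ] [0.54410865 0.01726316 0.108     ] [0.52635757 0.01731846 0.108     ]
caps [0.496654   0.18310175 0.092     ] [0.4996152  0.09886931 0.092     ] front edge mid [ 0.42687505 -0.04368153  0.06      ]
scene grip ends [ 0.53806863 -0.00288089  0.108     ] [0.53933293 0.04378608 0.108     ]
```

Emit:
{"op": "apply_moves", "data": {"series": [[0.02,-0.03,0,0,0,0.075,0.085],[0.04,-0.06,0,0,0,0.15,0.085],[0.06,-0.09,0,0,0,0.225,0.085],[0.08,-0.12,0,0,0,0.3,0.085],[0.1,-0.15,0,0,0,0.376,0.085]], "force": 40}}

```text
time_s: 0.52
eef_pos: [0.2696, 0.3979, 0.2479]
orientation: [-1.57, 0.001, 1.652]
wrist_force: [0.6, 0.1, 0.4]
finger_gap: 0.993
```

Emit:
{"op": "apply_moves", "data": {"series": [[0.02,-0.03,0,0,0,0,0.085],[0.04,-0.06,0,0,0,0,0.085],[0.06,-0.09,0,0,0,0,0.085],[0.08,-0.12,0,0,0,0,0.085],[0.1,-0.15,0,0,0,0,0.085]]}}

```text
time_s: 0.93
eef_pos: [0.3697, 0.2478, 0.2482]
orientation: [-1.571, 0.0, 1.648]
wrist_force: [0.7, 0.2, -0.0]
finger_gap: 0.992
```

Emit:
{"op": "apply_moves", "data": {"series": [[0.025,-0.03,0,0,0,0,0.085],[0.05,-0.06,0,0,0,0,0.085],[0.075,-0.09,0,0,0,0,0.085],[0.1,-0.12,0,0,0,0,0.085],[0.125,-0.15,0,0,0,0,0.085]]}}

```text
time_s: 1.35
eef_pos: [0.4949, 0.0977, 0.2481]
orientation: [-1.57, -0.0, 1.648]
wrist_force: [1.1, 1.0, -0.1]
finger_gap: 0.998
```

Emit:
{"op": "apply_moves", "data": {"series": [[0.02,-0.04,0,0,0,0,0.085],[0.043,-0.082,0,0,0,0,0.085],[0.043,-0.082,-0.03,0,0,0,0.085],[0.043,-0.082,-0.05,0,0,0,0.085],[0.043,-0.082,-0.05,0,0,0,0.085]]}}

```text
time_s: 1.77
eef_pos: [0.5347, 0.0163, 0.1938]
orientation: [-1.561, -0.001, 1.646]
wrist_force: [-0.4, 0.7, 0.0]
finger_gap: 0.998
```

```bash
python3 - <<'E'
from h import *
print(monitor.observe())
for n in("top","scene"): cv2.imwrite(f"pics/{n}1.png",viewer.capture(n))
E
```

```text
{'time_s': 1.7667, 'joints': array([ 8.96439176e-03,  3.03135819e-01,  1.73403664e+00,  1.86841693e-04,
        1.11428371e+00, -1.63682963e+00]), 'joint_velocities': array([ 0.02867167, -0.04254844, -0.06164626,  0.00462155,  0.05929607,
       -0.00066079]), 'tau': array([-7.90305678e-01, -3.98597217e+01, -2.33664554e+01, -5.96351735e-02,
       -5.41006029e-01, -1.28150507e-02]), 'eef_pos': array([0.5346987 , 0.01634437, 0.19381782]), 'orientation': array([-1.56096531e+00, -8.17361013e-04,  1.64570681e+00]), 'wrist_force': array([-0.3991928 ,  0.67145581,  0.03746669]), 'torque': array([ 0.0043726 ,  0.00380482, -0.0337264 ]), 'finger_gap': 0.9978769929600704}
```

View pics/scene1.png

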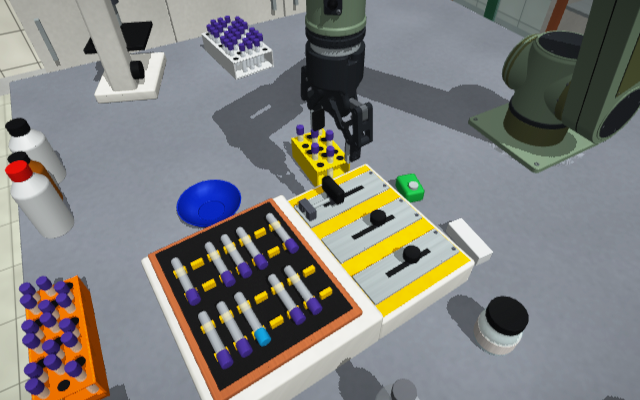

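View pics/top1.png

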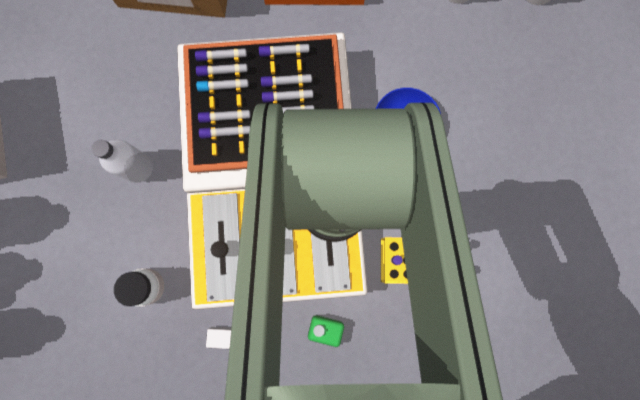

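Nothing has been disturbed. The gripper is hovering above the lock, with the fingers near (330,110) and (355,140) in the scene view, and the crossbar at (333,188) below them. Descending now.

Emit:
{"op": "apply_moves", "data": {"series": [[0,0,-0.02,0,0,0,0.085],[0,0,-0.04,0,0,0,0.085],[0,0,-0.06,0,0,0,0.085],[0,0,-0.07,0,0,0,0.085],[0,0,-0.07,0,0,0,0.085]]}}

```text
time_s: 2.28
eef_pos: [0.5365, 0.0182, 0.1276]
orientation: [-1.568, -0.0, 1.649]
wrist_force: [0.4, 0.4, -0.1]
finger_gap: 0.991
```

```bash
python3 - <<'E'
from h import *
s=monitor.observe();print(s["eef_pos"],s["wrist_force"])
im=viewer.capture("scene");cv2.imwrite("pics/scene2.png",cv2.resize(im[90:290,230:470],None,fx=3,fy=3,interpolation=cv2.INTER_CUBIC))
E
```

```text
[0.53648857 0.01817896 0.12761772] [ 0.39328073  0.42634004 -0.09184645]
```

View pics/scene2.png

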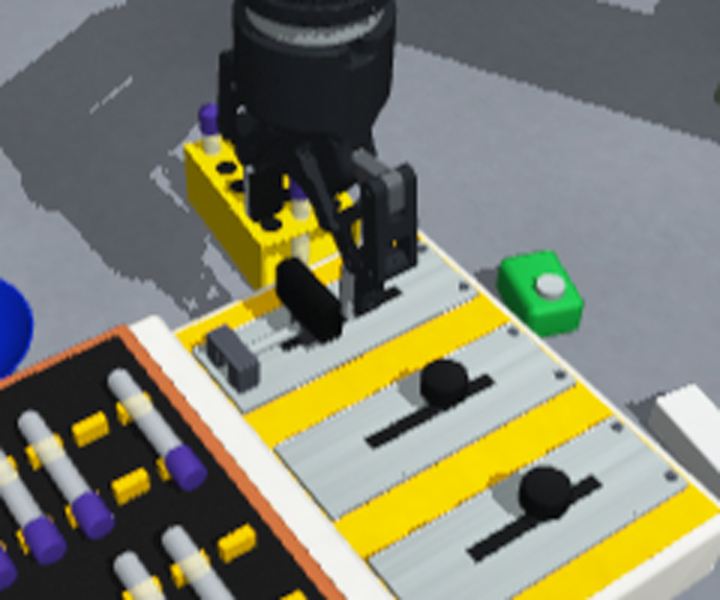

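Scene crop: the fingers are above and on either side of the bar, with the tips near (370,300) and (265,220) and the bar between (280,270) and (340,330). Descending the rest of the way.

Emit:
{"op": "apply_moves", "data": {"series": [[0,0,-0.01,0,0,0,0.085],[0,0,-0.02,0,0,0,0.085],[0,0,-0.03,0,0,0,0.085],[0,0,-0.038,0,0,0,0.085],[0,0,-0.038,0,0,0,0.085]]}}

```text
time_s: 2.75
eef_pos: [0.536, 0.0175, 0.0884]
orientation: [-1.567, -0.0, 1.648]
wrist_force: [0.5, -1.8, -0.9]
finger_gap: 0.994
```

```bash
python3 - <<'E'
from h import *
s=monitor.observe();print(s["eef_pos"],s["wrist_force"])
im=viewer.capture("scene");cv2.imwrite("pics/scene3.png",cv2.resize(im[90:290,230:470],None,fx=3,fy=3,interpolation=cv2.INTER_CUBIC))
E
```

```text
[0.53600316 0.01750689 0.08837447] [ 0.49703498 -1.82739798 -0.89940909]
```

View pics/scene3.png

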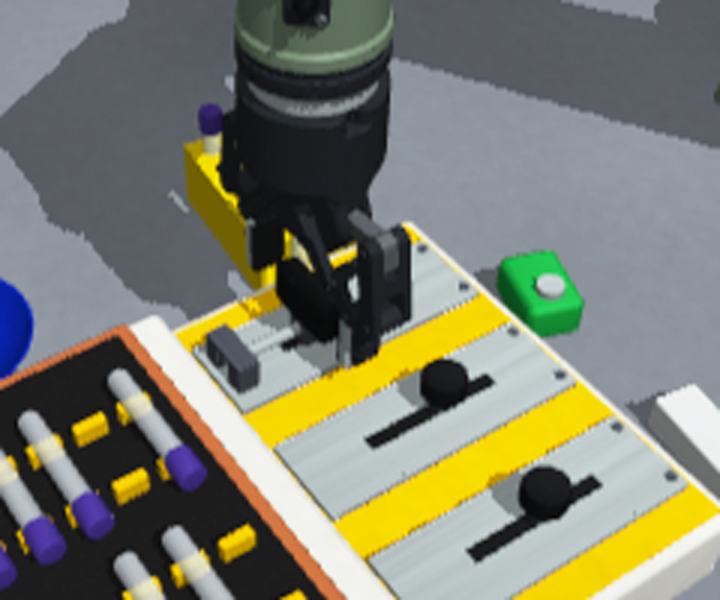

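The fingers straddle the bar: left finger tip at crop (355,355), right finger behind the bar near (265,250). There's a small -1.8 N force in y, so I'll check the clearance to the yellow rack.

```bash
python3 - <<'E'
from h import *
from scipy.optimize import least_squares
# rack near-left corner (top image, upper-left / lower-left) for several z
for z in (.03,.05,.07,.09,.11): print(z,ray("top",(384,238),z),ray("top",(383,283),z))
for n in ("scene",): print(proj(n,[.535,-.03,.09]))
a=cv2.imread("pics/scene2.png");b=cv2.imread("pics/scene3.png")
cv2.imwrite("pics/cmp.png",cv2.resize(np.hstack([a[60:330,130:430],b[60:330,130:430]]),None,fx=1.3,fy=1.3))
s=monitor.observe();print(s["wrist_force"],s["torque"])
E
```

```text
0.03 [ 0.51580955 -0.07859522  0.03      ] [ 0.44156855 -0.07548105  0.03      ]
0.05 [ 0.51479338 -0.07561179  0.05      ] [ 0.44251889 -0.07258011  0.05      ]
0.07 [ 0.51377721 -0.07262836  0.07      ] [ 0.44346923 -0.06967917  0.07      ]
0.09 [ 0.51276104 -0.06964493  0.09      ] [ 0.44441957 -0.06677823  0.09      ]
0.11 [ 0.51174487 -0.0666615   0.11      ] [ 0.44536991 -0.06387729  0.11      ]
[320.58670632 174.97214057]
[0.0552012  0.16159638 0.06487922] [-0.03047806  0.00104684 -0.01679008]
```

View pics/cmp.png

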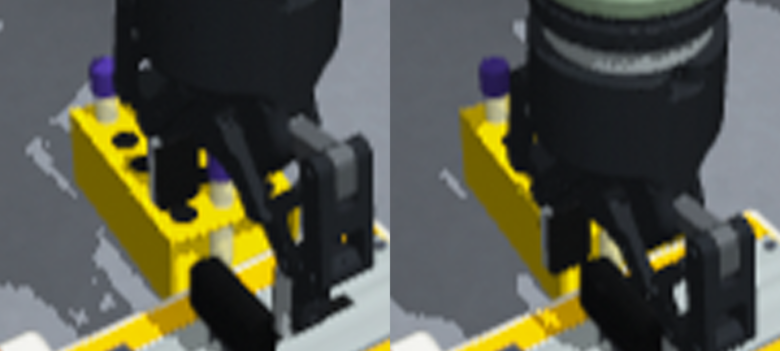

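The force is back to zero, so it was only a transient, and the rack is about 28 mm clear. Closing on the bar.

Emit:
{"op": "apply_moves", "data": {"series": [[0,0,0,0,0,0,0.04],[0,0,0,0,0,0,0.04],[0,0,0,0,0,0,0.04],[0,0,0,0,0,0,0.04],[0,0,0,0,0,0,0.04]], "force": 40}}

```text
time_s: 3.22
eef_pos: [0.5377, 0.018, 0.091]
orientation: [-1.572, -0.001, 1.648]
wrist_force: [-1.0, 2.9, 3.4]
finger_gap: 0.577
```

Emit:
{"op": "apply_moves", "data": {"series": [[0,0,0,0,0,0,0.04],[0,0,0,0,0,0,0.04]]}}

```text
time_s: 3.38
eef_pos: [0.5377, 0.018, 0.091]
orientation: [-1.572, -0.001, 1.648]
wrist_force: [-0.4, 3.5, 5.7]
finger_gap: 0.58
```

The opening stopped at 49 mm, so the bar is gripped. Pulling along (-0.997, -0.077).

Emit:
{"op": "apply_moves", "data": {"series": [[-0.006,-0.0005,0,0,0,0,0.04],[-0.014,-0.0011,0,0,0,0,0.04],[-0.022,-0.0017,0,0,0,0,0.04],[-0.03,-0.0023,0,0,0,0,0.04],[-0.038,-0.0029,0,0,0,0,0.04]]}}

```text
time_s: 3.8
eef_pos: [0.5002, 0.0149, 0.091]
orientation: [-1.575, -0.0, 1.648]
wrist_force: [2.4, 4.9, 4.5]
finger_gap: 0.578
```

Emit:
{"op": "apply_moves", "data": {"series": [[-0.002,-0.0002,0,0,0,0,0.04],[-0.004,-0.0003,0,0,0,0,0.04],[-0.006,-0.0005,0,0,0,0,0.04],[-0.006,-0.0005,0,0,0,0,0.04]]}}

```text
time_s: 4.13
eef_pos: [0.4937, 0.0144, 0.091]
orientation: [-1.573, -0.0, 1.648]
wrist_force: [0.2, 4.7, 7.0]
finger_gap: 0.575
```

Emit:
{"op": "apply_moves", "data": {"series": [[-0.001,-0.0001,0,0,0,0,0.04],[-0.002,-0.0002,0,0,0,0,0.04],[-0.003,-0.0002,0,0,0,0,0.04],[-0.004,-0.0003,0,0,0,0,0.04]]}}

```text
time_s: 4.47
eef_pos: [0.4904, 0.0142, 0.091]
orientation: [-1.574, -0.0, 1.648]
wrist_force: [2.0, 4.8, 5.6]
finger_gap: 0.577
```

Emit:
{"op": "apply_moves", "data": {"series": [[-0.001,-0.0001,0,0,0,0,0.04],[-0.002,-0.0002,0,0,0,0,0.04],[-0.003,-0.0002,0,0,0,0,0.04]]}}

```text
time_s: 4.72
eef_pos: [0.4874, 0.0139, 0.091]
orientation: [-1.574, -0.0, 1.648]
wrist_force: [2.6, 4.8, 5.8]
finger_gap: 0.58
```

Emit:
{"op": "apply_moves", "data": {"series": [[-0.001,-0.0001,0,0,0,0,0.04],[-0.002,-0.0002,0,0,0,0,0.04],[-0.003,-0.0002,0,0,0,0,0.04]]}}

```text
time_s: 4.97
eef_pos: [0.4858, 0.0138, 0.0911]
orientation: [-1.577, -0.0, 1.648]
wrist_force: [7.3, 5.3, 1.1]
finger_gap: 0.577
```

Emit:
{"op": "apply_moves", "data": {"series": [[-0.001,-0.0001,0,0,0,0,0.04],[-0.002,-0.0002,0,0,0,0,0.04]]}}

```text
time_s: 5.13
eef_pos: [0.4857, 0.0138, 0.0911]
orientation: [-1.581, -0.0, 1.647]
wrist_force: [11.7, 6.1, -4.3]
finger_gap: 0.58
```

Emit:
{"op": "apply_moves", "data": {"series": [[-0.001,-0.0001,0,0,0,0,0.04],[-0.002,-0.0002,0,0,0,0,0.04],[-0.002,-0.0002,0,0,0,0,0.04]]}}

```text
time_s: 5.38
eef_pos: [0.4856, 0.0138, 0.0911]
orientation: [-1.585, -0.0, 1.647]
wrist_force: [15.4, 6.5, -7.5]
finger_gap: 0.579
```

It has reached a firm stop: x stays at 0.4857 while the force climbs to 15 N. Releasing straight outward, then lifting.

Emit:
{"op": "apply_moves", "data": {"series": [[0,0,0,0,0,0,0.075],[0,0,0,0,0,0,0.075],[0,0,0,0,0,0,0.075],[0,0,0,0,0,0,0.075],[0,0,0,0,0,0,0.075]]}}

```text
time_s: 5.8
eef_pos: [0.4785, 0.0128, 0.09]
orientation: [-1.569, 0.0, 1.648]
wrist_force: [-0.2, -1.2, 0.3]
finger_gap: 0.883
```

```bash
python3 - <<'E'
from h import *
s=monitor.observe();print(s["eef_pos"],s["wrist_force"],s["finger_gap"])
im=viewer.capture("scene");cv2.imwrite("pics/scene4.png",cv2.resize(im[90:290,230:470],None,fx=3,fy=3,interpolation=cv2.INTER_CUBIC))
E
```

```text
[0.47854203 0.0127694  0.09003852] [-0.19016744 -1.22912795  0.27565721] 0.8826385658445965
```

View pics/scene4.png

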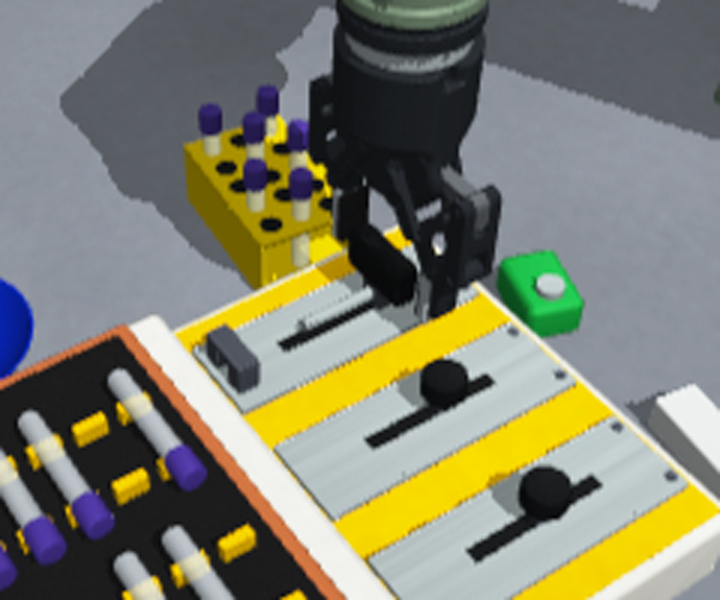

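The bolt is out of the keeper, with its tip at crop (303,325) and the bar at (380,265). The fingers are clear on both sides. Lifting, then moving back over toward the robot to clear the top view.

Emit:
{"op": "apply_moves", "data": {"series": [[0,0,0.02,0,0,0,0.075],[0,0,0.05,0,0,0,0.075],[0,0,0.085,0,0,0,0.075],[0,0,0.12,0,0,0,0.075],[0,0,0.16,0,0,0,0.075]]}}

```text
time_s: 6.27
eef_pos: [0.478, 0.0129, 0.2511]
orientation: [-1.568, -0.0, 1.648]
wrist_force: [0.2, 0.7, 0.6]
finger_gap: 0.88
```

Emit:
{"op": "apply_moves", "data": {"series": [[-0.02,0.035,0,0,0,0,0.075],[-0.04,0.07,0,0,0,0,0.075],[-0.06,0.105,0,0,0,0,0.075],[-0.08,0.14,0,0,0,0,0.075],[-0.1,0.175,0,0,0,0,0.075]]}}

```text
time_s: 6.68
eef_pos: [0.3778, 0.1889, 0.2505]
orientation: [-1.571, -0.0, 1.647]
wrist_force: [1.4, 1.0, 0.3]
finger_gap: 0.877
```

Emit:
{"op": "apply_moves", "data": {"series": [[-0.02,0.035,0,0,0,0,0.075],[-0.04,0.07,0,0,0,0,0.075],[-0.06,0.105,0,0,0,0,0.075],[-0.08,0.14,0,0,0,0,0.075],[-0.1,0.175,0,0,0,0,0.075]]}}

```text
time_s: 7.1
eef_pos: [0.2777, 0.3642, 0.2504]
orientation: [-1.571, 0.0, 1.648]
wrist_force: [-0.2, -0.2, -0.0]
finger_gap: 0.874
```

Emit:
{"op": "apply_moves", "data": {"series": [[-0.02,0.035,0,0,0,0,0.075],[-0.04,0.07,0,0,0,0,0.075],[-0.06,0.1,0,0,0,0,0.075],[-0.06,0.1,0,0,0,0,0.075],[-0.06,0.1,0,0,0,0,0.075]]}}

```text
time_s: 7.52
eef_pos: [0.2182, 0.4638, 0.2498]
orientation: [-1.57, 0.001, 1.651]
wrist_force: [0.6, -0.6, -0.4]
finger_gap: 0.879
```

```bash
python3 - <<'E'
from h import *
s=monitor.observe();print(s["eef_pos"],s["wrist_force"],s["joint_velocities"])
im=viewer.capture("top");cv2.imwrite("pics/top5.png",im)
o=meas(im)
for i,z in ((0,.108),(1,.092),(2,.092)):
    if i<len(o): print(o[i][1],[ray("top",o[i][1],zz) for zz in (.092,.108)])
print("before: grip (328.1,222.3) caps (219.6,249.0) (274.6,246.9); start grip",ray("top",(328.1,222.3),.108))
E
```

```text
[0.21816283 0.46379512 0.24977469] [ 0.60253564 -0.64744899 -0.36575907] [-0.04690988 -0.02241358  0.02811197 -0.01090683  0.0060246  -0.00511018]
[268 239  14  16 183] [274.61202186 246.66666667] ((274.5, 246.5), (15.0, 13.0), 90.0)
[212 241  16  17 209] [219.58373206 249.0430622 ] ((219.5, 249.0), (16.0, 15.0), 90.0)
[315 251  32  11 291] [330.70790378 256.00343643] ((330.5, 256.0), (10.0, 31.0), 90.0)
[274.61202186 246.66666667] [array([0.49955142, 0.09850631, 0.092     ]), array([0.4990411 , 0.09701797, 0.108     ])]
[219.58373206 249.0430622 ] [array([0.49601834, 0.18238477, 0.092     ]), array([0.49558958, 0.17895999, 0.108     ])]
[330.70790378 256.00343643] [array([0.48527404, 0.01272651, 0.092     ]), array([0.48509333, 0.01321849, 0.108     ])]
before: grip (328.1,222.3) caps (219.6,249.0) (274.6,246.9); start grip [0.53551979 0.01695076 0.108     ]
```

View pics/top5.png

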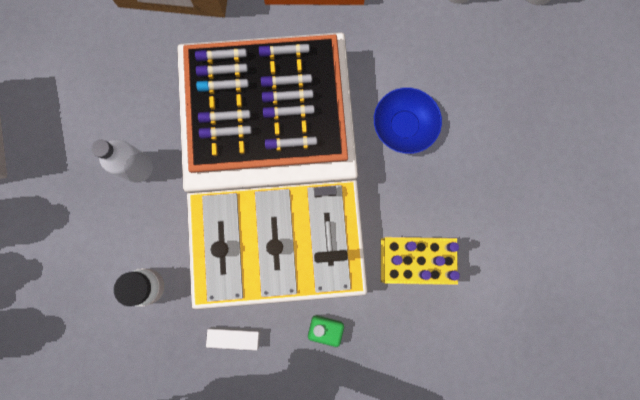

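```bash
python3 -c "
from workcell import order; print(order.finish_job())"
```

```text
the job is handed in; nothing more can be done
None
```

The transport lock is released. I gripped the crossbar slide (the right-hand one in the top view) at both ends and drew it about 51 mm to its front end stop. I then let go, lifted and backed the arm away. I handed the job in about 7.6 s into the 26 s limit.

**Last checks**
- **End stop:** the tool stayed at x = 0.486 while the pull rose from about 2.5 N of sliding friction to 15 N. After I let go, the top view put the grip at about (0.485, 0.013), so it did not spring back.
- **Distance to the front edge:** the grip measured about 62 mm from the edge, against the stated 65 mm. That 3 mm difference fits camera and calibration error, though I did not resolve it further.
- **Bolt:** the pictures show it clear of the keeper.
- **Round caps:** both are within 0.3 pixel of where they started.
- **Surroundings:** nothing else in the pictures had moved, and wrist forces stayed under about 20 N in every reading. The arm was standing free when I handed in.

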